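# Hold the hidden bolt head while the nut is run up

## Task

The blue nut runner is turning the nut on the front of the pump's mounting bracket, but the bolt just turns round with it. Reach down into the narrow gap between the bracket and the white pump, grip the head of that bolt (not the other bolt, which is already tight) between the fingers and hold it from turning until the nut has run up tight against its stop, which takes about ten seconds of holding. Finish while still gripping the head firmly and keeping it still, and leave the cups, the vial and the spanner around it where they are.

Things in the scene. Friction and masses are not known exactly. Their poses are not given: they have to be found in the camera images.
- fixture: fixed stand; origin on the worktop under the middle of the bracket plate's back face, x from bracket to pump, y along the plate, z up. Upright aluminium plate x -8 to 0 mm, 216 wide, top at z 104. Gap x 0 to 46, open at the top, floor at z 8, end cheeks at y +-104 up to z 38. White pump x 46 to 130, y +-95, top z 100. Two bolts along x at y +50 and -50, z 80; which one is driven varies
- nut_runner: fixed blue motor with black end cap, diameter 56 mm, axis along x (as the fixture) at z 80, from x -156 to -57 mm in front of the bracket. Origin on the worktop under the plate's back face and the driven bolt's axis. From the start it turns the brass nut, 0.14 rad/s with the bolt free, about 0.09 rad/s with it held, torque 0.35 N m; it never stops by itself
- bolt_head: driven bolt's steel hexagon head in the gap, yellow mark on its end: 30 mm across flats, 35 across corners, 16 thick. Origin at its centre, 12 mm behind the plate's back face, 80 above the worktop; x along the bolt to the pump; flats face its +-y, a corner its z. Turns about x only, with the nut unless held; may be gripped at any turning angle. 40 mm washer between head and plate
- tight_bolt: the other bolt: same head in the same gap, 100 mm beside the driven one; fixed, with a plain brass nut in front and no runner. Origin on the worktop under the plate's back face, under its axis
- run_up (a joint): turning of the nut relative to the driven bolt, rad: 0 at the start, grows only while the bolt is kept from turning with the nut, 0.9 = tight, at its stop (about 10 s of holding). The bolt pulls with 0.12 N m while the nut runs up, 0.35 N m once tight
- cup_red_lid: loose specimen cup with a red lid, 60 mm in diameter, 67 mm high, on the right; origin under its centre. A bystander.
- cup_white_lid: loose specimen cup with a white lid, 60 mm in diameter, 67 mm high, on the left; origin under its centre. A bystander.
- orange_vial: loose vial with an orange cap, 39 mm in diameter, 102 mm high, on the left; origin under its centre. A bystander.
- spanner: loose open-end spanner, 25 x 148 x 6 mm, lying on the right; origin under its centre. A bystander.
Not all that is in view belongs to the job. What is shaped like the nut_runner but purple is not meant.

How it is judged:
By the outcome, as a careful person would: the job done as asked, in the order asked, and still so for the second after the job is handed in, while the arm keeps its last pose, push and grip.
It also fails if it takes over 48 s, if anything falls off the work surface, if the arm or the gripper's body presses on something with over 40 N, if the wrist force passes 120 N, or if a joint passes its speed limit or range.

## Robot

A 7-joint arm with a two-finger parallel gripper is mounted at the origin on a cart in front of the work surface, level with it; the furniture and walls round the work are solid. World frame = base frame: x ahead of the robot, y to its left, z up, the work surface at z = 0. Lengths are in m, angles in rad, forces in N, time in s.
With the tool pointing down it reaches from about 0.4 to 0.9 m from the base axis. Payload 5.6 kg.
Tool frame: the origin (TCP) lies between the finger pads, 19 mm behind the fingertips; this is the grasp point; z points along the fingers, y is the direction in which the jaws open and shut (so a half turn about z gives the same grasp; the last joint's range is limited). The gripper opens to 92 mm and grips with 3 to 60 N. Pads are 20 mm wide; open, the fingers measure 128 mm over their backs; the gripper's body (75 mm by 189 mm) begins 69 mm behind the grasp point.
Start: joints at [-1.373, 0.468, -0.012, 1.603, 0.006, 1.071, -0.056], TCP at [0.155, 0.631, 0.233] pointing down, gripper open.
Joint ranges: [-2.53, 2.53], [-0.31, 2.02], [-1.57, 1.55], [0.28, 2.44], [-1.29, 4.43], [0.15, 1.84], [-2.92, 2.92]. Speed limits (rad/s): [2.57, 2.57, 3.14, 3.14, 3.14, 3.14, 3.14].

## Interface

Orientations are given as a unit quaternion [x, y, z, w].
In Python, from bench import arm gives the robot as it stands. The module is installed in compiled form; this text tells all that it offers.
- The arm moves only by the tool drive_tool, never from a script. Its argument "plan" is a list of rows, each a list of 3 entries, a list of its own where there are three numbers: the finger opening in m, from 0 to 0.0919, then the shift along the tool's x, y, z in m, then the turn, a rotation vector about the tool's x, y, z in rad. In form: [[grip, [tx, ty, tz], [rx, ry, rz]], ...]. A call has 1 to 12 rows; each row shifts and turns the commanded pose from where the row before left it, along the tool's axes as they then stand; what a row does not reach is not made up. A row lasts 1/8 s, in which the tool goes at most 62.5 mm and 10.7 degrees, less where a joint would pass 70% of its speed; a pose out of reach is approached as far as the arm can. A call is refused whole if a number of a shift passes 0.0625 or a number of a turn 0.188, either way. A call with a gripper value outside its range is refused whole. The fingers move at their own pace and stop on an object; "newtons" is the grip in N (left out, the last holds). Time passes only in rows, so rows that do not move let the fingers close. It gives the time, the measured TCP pose, the force and the opening at its end, in the units of the state.
- arm.observe(): the state, without advancing time (a new reading comes with each control period).
- arm.get_image(name): name is "side" or "top" or "wrist"; returns the picture (480x640x3 uint8, red, green, blue); there is no depth.
- arm.camera_info(name): a dict with "fov_y" (degrees; the focal length in pixels is half the picture's height over the tangent of half this angle, whatever the lens; pixels are square), "cx", "cy" (the principal point, pixels), "world_to_cam" (4x4, takes a point from world to camera coordinates). Camera axes: x right, y up, looking along -z (the intrinsics and any distortion apply to the point x, -y, -z); pixel columns grow to the right and rows downward; lengths in m; the calibration is good to about 2 mm. A picture is of the moment at which its call begins: read the wrist's pose just before it. camera_info takes no time and is no camera call; for the wrist camera it gives the pose at the moment of the call.
- arm.job_done(): hands the job in, once; it reports no verdict.
Trained networks look in the newest picture that a camera, given by its name, has taken for a name from the list of things; names that differ only in an ending like _2 or _b are one class to them, and where a whole thing is asked for, a point or a joint stands for the part that bears it (a point fixed in the world has none). Each returns a list of dicts, best first, with "p" (0 to 1); they miss things now and then, are a little off and sometimes report something else, mostly with a low value. They report only what shows in the picture. A call takes as long as a camera call. They do not tell look-alikes from the thing itself.
- arm.look_for(name, camera): "pixel" ([column, row] in pixels, amid what is visible of it).
The state is a dict: "time": time; "joints": joint angles; "qd": joint speeds; "joint_torque": joint torques, N m; "tcp_pos": TCP position; "ee_rot": TCP orientation; "ft_force": force on the tool from outside, world axes, zero at the start; "ft_torque": the same for the moment, N m; "width": finger opening in m.
Only numpy, scipy, OpenCV 4.12 (cv2) and the standard library are available. Lean on these libraries where they do the work, as an engineer would, in place of code of your own. Each camera call takes 0.05 s, during which the arm holds its last target. There are 200 camera calls.

## Working session

There is one attempt and no reset: what is moved stays moved. The work goes in short steps, Python scripts to look and compute and a tool call to move; the robot and the scene stay as the last step left them, time stands still between calls to the robot, and variables do not carry over. Pictures are saved under pics/ and viewed, on a budget of 10 in all, crops included, one or two more only if the job needs it, and the job is handed in when it is done.

Besides the shell and the picture viewer there is one more tool, called after "Call:" by a JSON object that holds its "op" and its "data". drive_tool: Moves the arm, as the interface text tells. Its arguments: {"type":"object","properties":{"plan":{"type":"array","items":{"type":"array"}},"newtons":{"type":"number"}},"required":["plan"]}

```bash
mkdir -p pics
cat > h.py <<'E'
import numpy as np, cv2
from bench import arm
def P(name):
    c=arm.camera_info(name); f=240/np.tan(np.radians(c["fov_y"]/2)); return c,f
def proj(name,p):
    c,f=P(name); q=(np.array(c["world_to_cam"])@np.append(p,1))[:3]
    return np.array([c["cx"]+f*q[0]/-q[2], c["cy"]-f*q[1]/-q[2]])
def ray(name,px):
    c,f=P(name); M=np.linalg.inv(np.array(c["world_to_cam"]))
    d=M[:3,:3]@np.array([(px[0]-c["cx"])/f,-(px[1]-c["cy"])/f,-1]); return M[:3,3],d
def atz(name,px,z):
    o,d=ray(name,px); return o+d*(z-o[2])/d[2]
E
python3 - <<'E'
from h import *
for n in ("top","side"):
    im=arm.get_image(n); cv2.imwrite(f"pics/{n}0.png",im[:,:,::-1])
    print(n,{k:np.round(v,3).tolist() for k,v in arm.camera_info(n).items() if not isinstance(v,str)})
    for t in ("nut_runner","bolt_head","tight_bolt","fixture","cup_red_lid","spanner"):
        print(t,[(np.round(d["pixel"]).tolist(),round(d["p"],2)) for d in arm.look_for(t,n)][:4])
s=arm.observe();print({k:np.round(v,3).tolist() for k,v in s.items()})
E
```

```text
top {'fov_y': 48.299, 'cx': 320.518, 'cy': 236.567, 'world_to_cam': [[0.005, -1.0, -0.011, -0.003], [0.998, 0.005, 0.063, -0.512], [-0.063, -0.011, 0.998, -1.24], [0.0, 0.0, 0.0, 1.0]]}
nut_runner [([393.0, 196.0], 0.71), ([300.0, 273.0], 0.6)]
bolt_head [([302.0, 231.0], 0.69)]
tight_bolt [([258.0, 231.0], 0.8), ([459.0, 242.0], 0.28)]
fixture [([288.0, 205.0], 0.91)]
cup_red_lid [([460.0, 241.0], 0.64)]
spanner [([448.0, 309.0], 0.77)]
side {'fov_y': 55.947, 'cx': 311.125, 'cy': 237.695, 'world_to_cam': [[-0.963, -0.268, -0.011, 0.501], [0.103, -0.407, 0.908, -0.142], [-0.248, 0.873, 0.42, -0.869], [0.0, 0.0, 0.0, 1.0]]}
nut_runner [([355.0, 265.0], 0.81), ([302.0, 216.0], 0.55), ([305.0, 246.0], 0.51), ([370.0, 385.0], 0.24)]
bolt_head [([266.0, 209.0], 0.69), ([301.0, 248.0], 0.45)]
tight_bolt [([296.0, 277.0], 0.85)]
fixture [([268.0, 282.0], 0.78)]
cup_red_lid [([347.0, 211.0], 0.76), ([369.0, 384.0], 0.65)]
spanner [([404.0, 232.0], 0.58)]
{'time': 0.7, 'joints': [-1.373, 0.467, -0.012, 1.603, 0.006, 1.071, -0.056], 'qd': [-0.002, -0.001, -0.0, 0.0, 0.001, 0.001, -0.0], 'joint_torque': [0.0, -52.027, -0.012, -24.401, -0.057, 0.011, 0.0], 'tcp_pos': [0.155, 0.631, 0.233], 'ee_rot': [0.12, 0.993, 0.0, -0.0], 'ft_force': [0.146, 0.435, -0.7], 'ft_torque': [-0.003, 0.027, 0.016], 'width': 0.092}
```

View pics/top0.png

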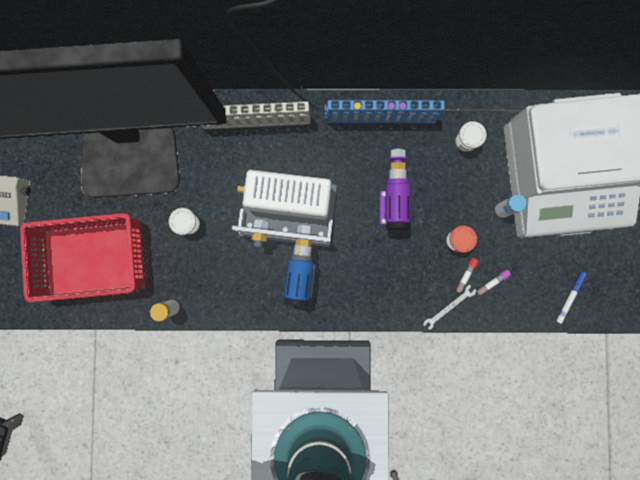

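View pics/side0.png

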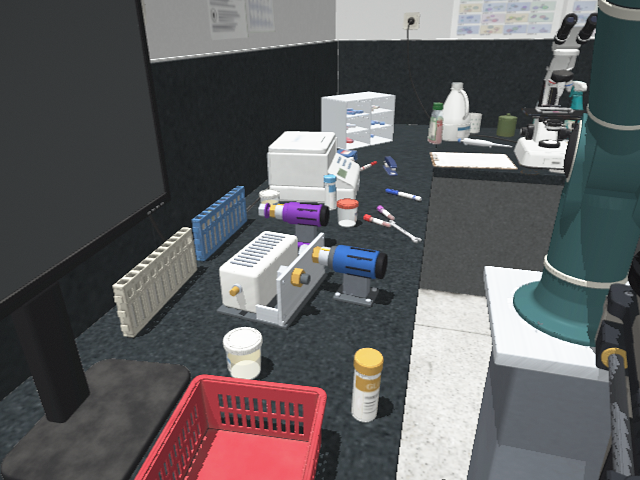

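The top view shows the blue runner at (300,273) on the fixture's right-hand bolt. The purple look-alike is at (397,195). The left bolt, at (258,231), has a plain nut and no runner. Candidates for the driven head are the right head at about (302,231) and the tight head at about (258,231). I pick the right one and check it in a crop.

Run:
```python
from h import *
im=cv2.imread("pics/top0.png")[155:305,220:345]
cv2.imwrite("pics/crop.png",cv2.resize(im,None,fx=4.8,fy=4,interpolation=cv2.INTER_CUBIC) if 0 else cv2.resize(im,None,fx=4,fy=4,interpolation=cv2.INTER_CUBIC))
```

```text
(no output)
```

View pics/crop.png

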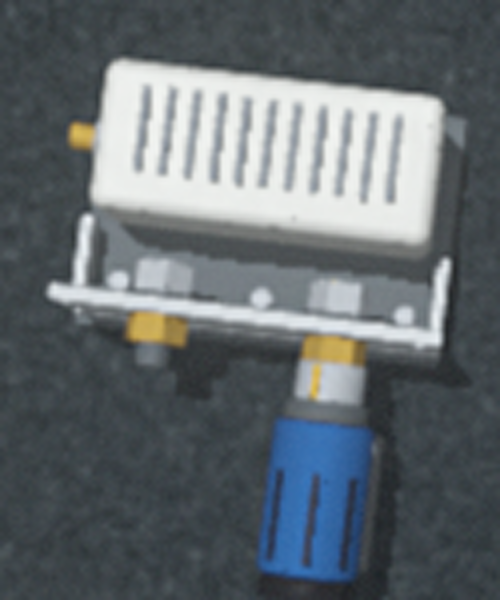

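The driven head is at crop (338,292), pixel (304.5,228), in line with the blue runner. The tight head is at crop (163,273). Next I fit the fixture's pose.

Run:
```python
from h import *
from scipy.optimize import least_squares
pts=[((50,282),(0,.108,.104)),((446,327),(0,-.108,.104)),((106,58),(.130,.095,.1)),((446,98),(.130,-.095,.1)),((432,247),(.046,-.095,.1)),((91,210),(.046,.095,.1))]
px=[np.array(a)/4+[220,155] for a,_ in pts]; L=np.array([b for _,b in pts])
W=np.array([atz("top",p,b[2]) for p,b in zip(px,L)])
def T(v,l): c,s=np.cos(v[2]),np.sin(v[2]); return np.array([v[0]+c*l[0]-s*l[1],v[1]+s*l[0]+c*l[1],l[2]])
r=least_squares(lambda v:np.concatenate([(T(v,l)-w)[:2] for l,w in zip(L,W)]),[.55,0,-.1])
print(r.x,np.degrees(r.x[2]));print(np.round(r.fun.reshape(-1,2)*1000,1))
v=r.x
h=T(v,(.012,-.05,.08));print("head",h,proj("top",h),proj("side",h))
for y in (-.05,.05): print(T(v,(-.06,y,.08)),proj("top",T(v,(-.06,y,.08))))
print(T(v,(.018,-.05,.08)))
# wrist cam relative to tool
s=arm.observe(); M=np.linalg.inv(np.array(arm.camera_info("wrist")["world_to_cam"]))
from scipy.spatial.transform import Rotation as R
Q=R.from_quat(s["ee_rot"]).as_matrix()
print(Q.round(3));print("cam in tool",Q.T@(M[:3,3]-s["tcp_pos"]),"look",-(Q.T@M[:3,2]),arm.camera_info("wrist")["fov_y"])
```

```text
[ 0.51576575  0.08236635 -0.10889281] -6.239098246407512
[[-2.5 -1.6]
 [-2.2  0.5]
 [ 0.7 -0.3]
 [ 1.7 -1.1]
 [ 0.7  0.6]
 [ 1.7  1.8]]
head [0.52226079 0.03135837 0.08      ] [305.91307264 230.15140854] [305.83597175 251.05749571]
[0.45068724 0.03918317 0.08      ] [302.16805119 262.26136891]
[0.46155502 0.13859087 0.08      ] [257.55288969 257.14439365]
[0.52822525 0.0307063  0.08      ]
[[-0.971  0.239  0.   ]
 [ 0.239  0.971  0.   ]
 [ 0.     0.    -1.   ]]
cam in tool [ 0.07797975  0.00077412 -0.15211154] look [-2.77402704e-01 -6.56662385e-04  9.60753511e-01] 64.63446946028868
```

Call:
{"op": "drive_tool", "data": {"plan": [[0.07,[-0.02,-0.02,0],[0,0,0]],[0.07,[-0.04,-0.04,0],[0,0,0]],[0.07,[-0.042,-0.042,0],[0,0,0]],[0.07,[-0.042,-0.042,0],[0,0,0]],[0.07,[-0.042,-0.042,0],[0,0,0]],[0.07,[-0.042,-0.042,0],[0,0,0]],[0.07,[-0.042,-0.042,0],[0,0,0]],[0.07,[-0.042,-0.042,0],[0,0,0]],[0.07,[-0.042,-0.042,0],[0,0,0]],[0.07,[-0.042,-0.042,0],[0,0,0]],[0.07,[-0.042,-0.042,0],[0,0,0]],[0.07,[-0.042,-0.042,0],[0,0,0]]]}}

```text
time: 2.2
tcp_pos: [0.5076, 0.0491, 0.2338]
ee_rot: [0.12, 0.993, 0.0, 0.001]
ft_force: [0.9, -0.0, 0.3]
width: 0.0695
```

Call:
{"op": "drive_tool", "data": {"plan": [[0.07,[-0.026,-0.0126,0],[0,0,0]],[0.07,[0,0,0.02],[0,0,-0.132]],[0.07,[0,0,0],[0,0,0]],[0.07,[0,0,0],[0,0,0]]]}}

```text
time: 2.7
tcp_pos: [0.529, 0.0325, 0.2138]
ee_rot: [0.055, 0.998, 0.0, 0.0]
ft_force: [-0.0, -0.3, -0.5]
width: 0.0699
```

Run:
```python
from h import *
s=arm.observe(); print(s["time"],s["tcp_pos"],s["ee_rot"])
im=arm.get_image("wrist"); cv2.imwrite("pics/w1.png",im[:,:,::-1])
v=(0.51576575,0.08236635,-0.10889281)
def T(l): c,k=np.cos(v[2]),np.sin(v[2]); return np.array([v[0]+c*l[0]-k*l[1],v[1]+k*l[0]+c*l[1],l[2]])
for l in [(.012,-.05,.08),(.02,-.05,.097),(0,.0,.104),(-.008,-.108,.104),(0,-.108,.104),(.046,-.095,.1),(.018,-.05,.08)]: print(l,proj("wrist",T(l)).round(0))
for n in ("bolt_head","nut_runner","tight_bolt"): print(n,arm.look_for(n,"wrist"))
```

```text
2.7 [0.52901489 0.03248851 0.21380709] [5.51649347e-02 9.98477222e-01 1.33212879e-04 2.20974272e-04]
(0.012, -0.05, 0.08) [322. 224.]
(0.02, -0.05, 0.097) [322. 240.]
(0, 0.0, 0.104) [392. 215.]
(-0.008, -0.108, 0.104) [239. 204.]
(0, -0.108, 0.104) [239. 215.]
(0.046, -0.095, 0.1) [262. 274.]
(0.018, -0.05, 0.08) [322. 231.]
bolt_head [{'pixel': [325.8, 226.7], 'p': 0.88}]
nut_runner [{'pixel': [328.8, 90.9], 'p': 0.96}, {'pixel': [98.7, 292.8], 'p': 0.77}]
tight_bolt [{'pixel': [455.3, 198.8], 'p': 0.63}]
```

View pics/w1.png

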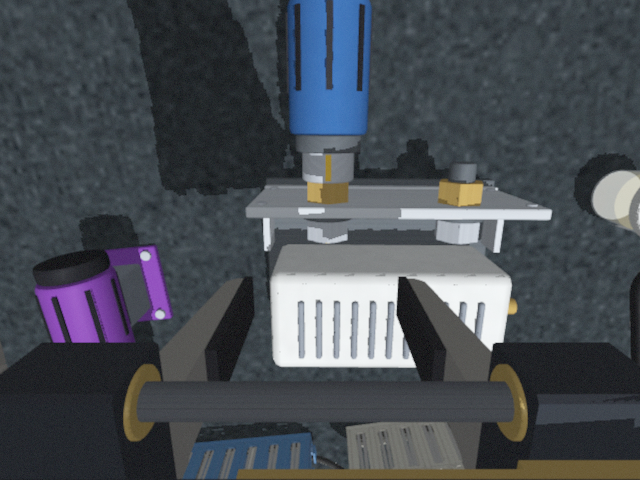

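Driven head is at about (327,231), below the blue runner in the picture. Tight head is at (458,229). Fingers straddle the driven head. I descend partway and look closer.

Call:
{"op": "drive_tool", "data": {"plan": [[0.07,[0,0.001,0.03],[0,0,0]],[0.07,[0,0,0.03],[0,0,0]],[0.07,[0,0,0],[0,0,0]]]}}

```text
time: 3.28
tcp_pos: [0.5277, 0.0333, 0.152]
ee_rot: [0.054, 0.999, -0.0, -0.002]
ft_force: [-0.7, 0.9, -0.0]
width: 0.0701
```

Run:
```python
from h import *
s=arm.observe(); print(s["time"],s["tcp_pos"],s["ee_rot"])
im=arm.get_image("wrist"); im2=cv2.resize(im[120:300,220:460],None,fx=3.3,fy=3.3,interpolation=cv2.INTER_CUBIC);cv2.imwrite("pics/w2.png",im2[:,:,::-1])
p=s["tcp_pos"]
for z in (p[2]-.019,p[2],.104,.097,.08): print(z,proj("wrist",[p[0],p[1],z]).round(1))
print(arm.look_for("bolt_head","wrist"))
v=(0.51576575,0.08236635,-0.10889281)
def T(l): c,k=np.cos(v[2]),np.sin(v[2]); return np.array([v[0]+c*l[0]-k*l[1],v[1]+k*l[0]+c*l[1],l[2]])
for l in [(.004,-.05,.095),(.02,-.05,.095),(0,.0,.104),(-.008,-.108,.104),(0,-.108,.104),(0,.108,.104),(.046,-.095,.1),(.046,.095,.1)]: q=proj("wrist",T(l));print(l,q.round(0),((q-[220,120])*3.3).round(0))
```

```text
3.275 [0.52766778 0.03325405 0.15197746] [ 5.44216031e-02  9.98516238e-01 -4.83209151e-04 -1.83768635e-03]
0.13297746351341186 [323.7 290.5]
0.15197746351341185 [323.5 308.1]
0.104 [323.9 269.6]
0.097 [323.9 265.3]
0.08 [324.  255.9]
[{'pixel': [325.7, 260.0], 'p': 0.82}]
(0.004, -0.05, 0.095) [319. 241.] [328. 399.]
(0.02, -0.05, 0.095) [320. 267.] [329. 484.]
(0, 0.0, 0.104) [409. 239.] [625. 391.]
(-0.008, -0.108, 0.104) [214. 225.] [-21. 345.]
(0, -0.108, 0.104) [215. 239.] [-17. 392.]
(0, 0.108, 0.104) [604. 239.] [1267.  391.]
(0.046, -0.095, 0.1) [245. 311.] [ 81. 629.]
(0.046, 0.095, 0.1) [562. 310.] [1128.  629.]
```

View pics/w2.png

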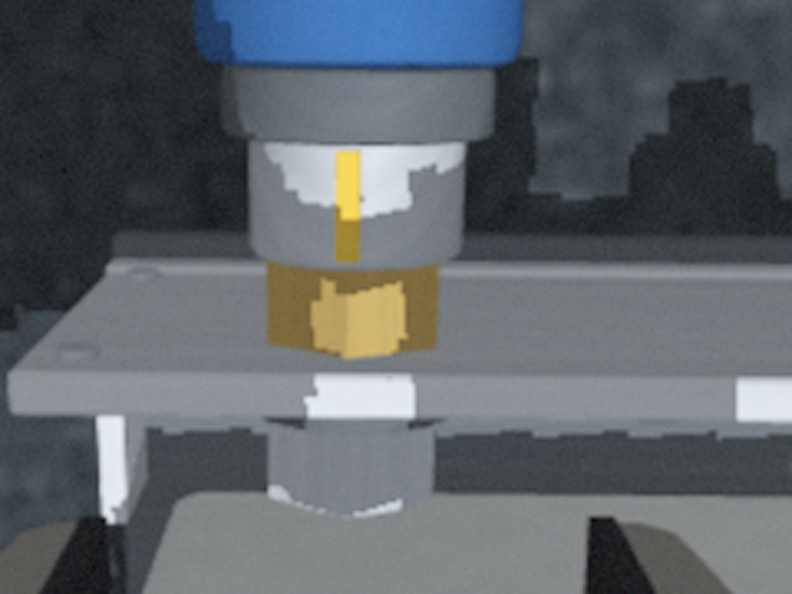

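In the crop the head spans columns 268–435 with its ridge at 350, so the flats face the jaws at t≈3.3 s and will again at about 10.8 s. The fingers and the fixture both sit about 6 px lower than predicted. That fits a small wrist-camera pitch error and agrees with the top camera. I shift 3 mm towards the pump and 1 mm in +y, then descend.

Call:
{"op": "drive_tool", "data": {"plan": [[0.07,[-0.003,0.001,0],[0,0,0]],[0.07,[0,0,0.01],[0,0,0]],[0.07,[0,0,0.015],[0,0,0]],[0.07,[0,0,0.015],[0,0,0]],[0.07,[0,0,0.015],[0,0,0]],[0.07,[0,0,0.012],[0,0,0]],[0.07,[0,0,0.005],[0,0,0]],[0.07,[0,0,0],[0,0,0]],[0.07,[0,0,0],[0,0,0]]]}}

```text
time: 4.5
tcp_pos: [0.5325, 0.0338, 0.0817]
ee_rot: [0.054, 0.999, 0.0, 0.0]
ft_force: [-0.6, 0.0, 0.4]
width: 0.0702
```

Run:
```python
from h import *
s=arm.observe(); print(s["time"],s["tcp_pos"],s["ee_rot"],s["ft_force"],s["ft_torque"])
a=arm.get_image("wrist"); a=cv2.resize(a[160:400,180:470],None,fx=1.9,fy=1.9,interpolation=cv2.INTER_CUBIC)
b=arm.get_image("top"); b=cv2.resize(b[180:290,235:345],(456,456),interpolation=cv2.INTER_CUBIC)
c=np.zeros((456,800,3),np.uint8); 
c[:,:456]=b; w=cv2.resize(a,(344,285)); c[:285,456:]=w
cv2.imwrite("pics/w3.png",np.ascontiguousarray(c[:,:,::-1]))
a=arm.get_image("side"); cv2.imwrite("pics/s3.png",cv2.resize(a[190:330,200:400],None,fx=3.8,fy=3.8)[:,:,::-1])
```

```text
4.5 [0.53253594 0.03384055 0.08170221] [5.44178733e-02 9.98518145e-01 1.05505625e-04 4.44120159e-04] [-0.64238377  0.0276207   0.41566398] [-0.02352884  0.0271152  -0.03821401]
```

View pics/w3.png

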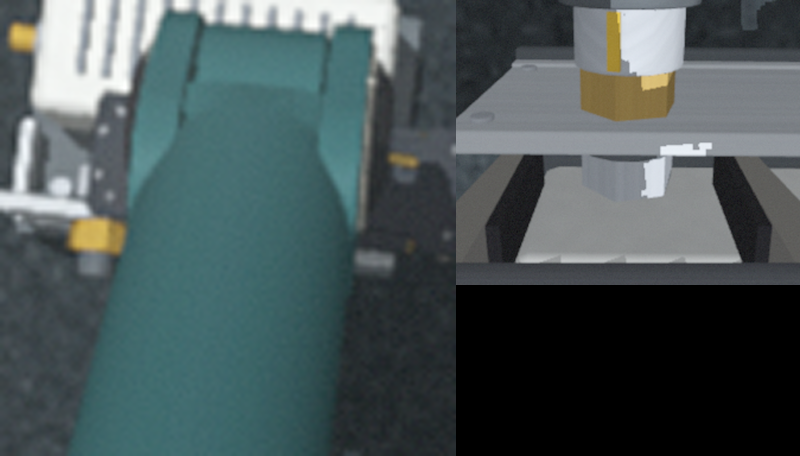

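View pics/s3.png

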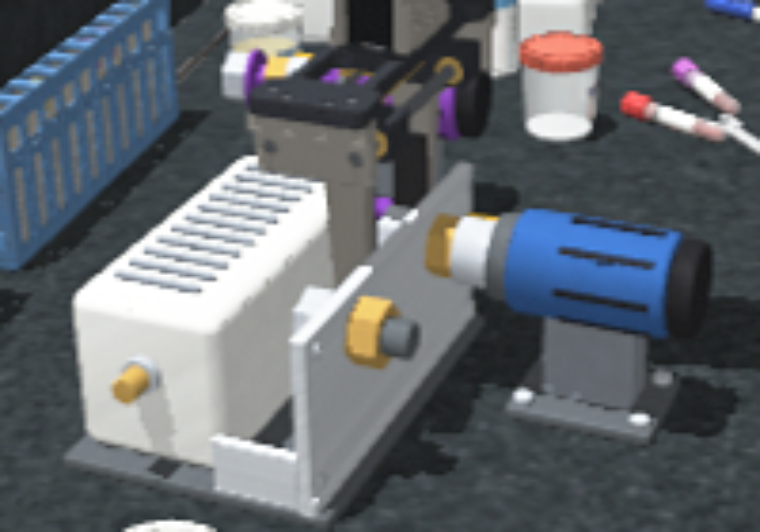

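The fingers stand free in the gap on either side of the driven head, centred in y and not touching anything. I move 2 mm towards the plate, pre-close clear of the corners and wait for the flats to come round.

Call:
{"op": "drive_tool", "data": {"plan": [[0.048,[0.002,0,0.001],[0,0,0]],[0.048,[0,0,0],[0,0,0]],[0.048,[0,0,0],[0,0,0]],[0.048,[0,0,0],[0,0,0]],[0.048,[0,0,0],[0,0,0]],[0.048,[0,0,0],[0,0,0]],[0.048,[0,0,0],[0,0,0]],[0.048,[0,0,0],[0,0,0]],[0.048,[0,0,0],[0,0,0]],[0.048,[0,0,0],[0,0,0]],[0.048,[0,0,0],[0,0,0]],[0.048,[0,0,0],[0,0,0]]]}}

```text
time: 6.15
tcp_pos: [0.5302, 0.0341, 0.0803]
ee_rot: [0.054, 0.999, 0.0, 0.0]
ft_force: [0.0, 0.1, -0.8]
width: 0.0481
```

Call:
{"op": "drive_tool", "data": {"plan": [[0.048,[0,0,0],[0,0,0]],[0.048,[0,0,0],[0,0,0]],[0.048,[0,0,0],[0,0,0]],[0.048,[0,0,0],[0,0,0]],[0.048,[0,0,0],[0,0,0]],[0.048,[0,0,0],[0,0,0]],[0.048,[0,0,0],[0,0,0]],[0.048,[0,0,0],[0,0,0]],[0.048,[0,0,0],[0,0,0]],[0.048,[0,0,0],[0,0,0]],[0.048,[0,0,0],[0,0,0]],[0.048,[0,0,0],[0,0,0]]]}}

```text
time: 7.65
tcp_pos: [0.5302, 0.034, 0.0803]
ee_rot: [0.054, 0.999, 0.0, 0.0]
ft_force: [1.3, 0.1, -0.8]
width: 0.0482
```

Call:
{"op": "drive_tool", "data": {"plan": [[0.048,[0,0,0],[0,0,0]],[0.048,[0,0,0],[0,0,0]],[0.048,[0,0,0],[0,0,0]],[0.048,[0,0,0],[0,0,0]],[0.048,[0,0,0],[0,0,0]],[0.048,[0,0,0],[0,0,0]],[0.048,[0,0,0],[0,0,0]],[0.048,[0,0,0],[0,0,0]],[0.048,[0,0,0],[0,0,0]],[0.048,[0,0,0],[0,0,0]],[0.048,[0,0,0],[0,0,0]],[0.048,[0,0,0],[0,0,0]]]}}

```text
time: 9.15
tcp_pos: [0.5302, 0.0341, 0.0803]
ee_rot: [0.054, 0.999, 0.0, 0.0]
ft_force: [0.4, -0.6, -0.9]
width: 0.0481
```

Call:
{"op": "drive_tool", "data": {"plan": [[0.048,[0,0,0],[0,0,0]],[0.048,[0,0,0],[0,0,0]],[0.048,[0,0,0],[0,0,0]],[0.048,[0,0,0],[0,0,0]],[0.048,[0,0,0],[0,0,0]],[0.048,[0,0,0],[0,0,0]]]}}

```text
time: 9.9
tcp_pos: [0.5302, 0.034, 0.0803]
ee_rot: [0.054, 0.999, 0.0, 0.0]
ft_force: [0.3, 0.6, -0.7]
width: 0.048
```

Run:
```python
from h import *
s=arm.observe(); print(s["time"],s["tcp_pos"],s["ft_force"],s["width"])
a=arm.get_image("wrist"); a=cv2.resize(a[160:360,220:440],None,fx=3,fy=3,interpolation=cv2.INTER_CUBIC)
cv2.imwrite("pics/w4.png",a[:,:,::-1])
```

```text
9.9 [0.53017312 0.03404502 0.08030372] [ 0.26598521  0.59065157 -0.65126767] 0.04801758968339257
```

View pics/w4.png

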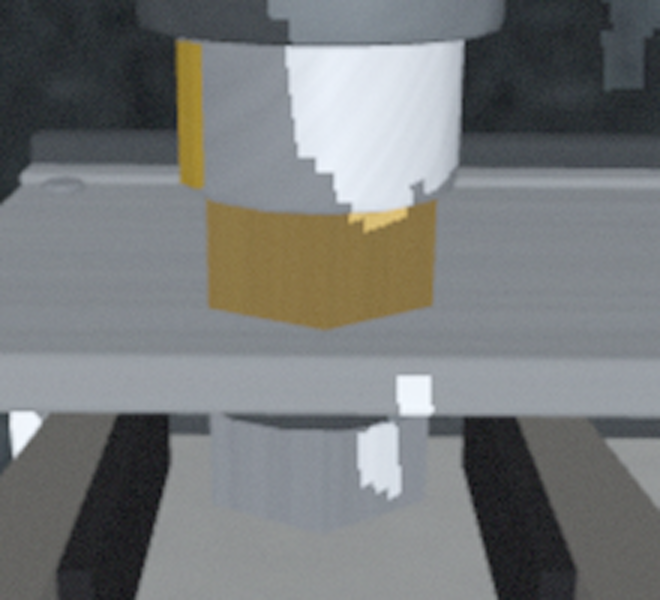

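The ridge is at (322,532), midway across the head's span of 213–428, so the flats face the pads. I close at 58 N.

Call:
{"op": "drive_tool", "data": {"newtons": 58, "plan": [[0.0,[0,0,0],[0,0,0]],[0.0,[0,0,0],[0,0,0]],[0.0,[0,0,0],[0,0,0]],[0.0,[0,0,0],[0,0,0]],[0.0,[0,0,0],[0,0,0]],[0.0,[0,0,0],[0,0,0]],[0.0,[0,0,0],[0,0,0]],[0.0,[0,0,0],[0,0,0]]]}}

```text
time: 10.95
tcp_pos: [0.5302, 0.034, 0.0803]
ee_rot: [0.054, 0.999, 0.0, 0.0]
ft_force: [-1.1, -0.2, 0.6]
width: 0.0296
```

Run:
```python
from h import *
s=arm.observe(); print(s["time"],s["tcp_pos"],s["ee_rot"],s["ft_force"],s["ft_torque"],s["width"])
a=arm.get_image("wrist"); cv2.imwrite("pics/g0.png",a[:,:,::-1])
```

```text
10.95 [0.5301584  0.0340484  0.08029033] [5.43917312e-02 9.98519674e-01 1.33244297e-05 1.86582504e-05] [-1.05155502 -0.2090017   0.59415673] [ 0.09569377  0.00283263 -0.01963044] 0.02957665584497408
```

The opening of 29.6 mm matches the 30 mm flats, and a moment of about 0.1 N m about x has appeared. I hold.

Call:
{"op": "drive_tool", "data": {"plan": [[0,[0,0,0],[0,0,0]],[0,[0,0,0],[0,0,0]],[0,[0,0,0],[0,0,0]],[0,[0,0,0],[0,0,0]],[0,[0,0,0],[0,0,0]],[0,[0,0,0],[0,0,0]],[0,[0,0,0],[0,0,0]],[0,[0,0,0],[0,0,0]],[0,[0,0,0],[0,0,0]],[0,[0,0,0],[0,0,0]],[0,[0,0,0],[0,0,0]],[0,[0,0,0],[0,0,0]]]}}

```text
time: 12.5
tcp_pos: [0.5301, 0.0341, 0.0803]
ee_rot: [0.054, 0.999, 0.0, 0.0]
ft_force: [-0.4, -0.7, 0.2]
width: 0.0293
```

Call:
{"op": "drive_tool", "data": {"plan": [[0,[0,0,0],[0,0,0]],[0,[0,0,0],[0,0,0]],[0,[0,0,0],[0,0,0]],[0,[0,0,0],[0,0,0]],[0,[0,0,0],[0,0,0]],[0,[0,0,0],[0,0,0]],[0,[0,0,0],[0,0,0]],[0,[0,0,0],[0,0,0]],[0,[0,0,0],[0,0,0]],[0,[0,0,0],[0,0,0]],[0,[0,0,0],[0,0,0]],[0,[0,0,0],[0,0,0]]]}}

```text
time: 14.0
tcp_pos: [0.5302, 0.034, 0.0803]
ee_rot: [0.054, 0.999, -0.0, 0.0]
ft_force: [-0.4, 0.2, 0.5]
width: 0.029
```

Call:
{"op": "drive_tool", "data": {"plan": [[0,[0,0,0],[0,0,0]],[0,[0,0,0],[0,0,0]],[0,[0,0,0],[0,0,0]],[0,[0,0,0],[0,0,0]],[0,[0,0,0],[0,0,0]],[0,[0,0,0],[0,0,0]],[0,[0,0,0],[0,0,0]],[0,[0,0,0],[0,0,0]],[0,[0,0,0],[0,0,0]],[0,[0,0,0],[0,0,0]],[0,[0,0,0],[0,0,0]],[0,[0,0,0],[0,0,0]]]}}

```text
time: 15.5
tcp_pos: [0.5301, 0.0341, 0.0803]
ee_rot: [0.054, 0.999, 0.0, -0.0]
ft_force: [-0.4, -1.2, -0.8]
width: 0.0293
```

Run:
```python
from h import *
s=arm.observe(); print(s["time"],s["tcp_pos"],s["ee_rot"],s["ft_force"],s["ft_torque"],s["width"])
a=arm.get_image("wrist"); cv2.imwrite("pics/g1.png",a[:,:,::-1])
b=cv2.imread("pics/g0.png"); f=lambda i:cv2.resize(i[160:360,250:410],None,fx=2.4,fy=2.4,interpolation=cv2.INTER_CUBIC)
cv2.imwrite("pics/cmp.png",np.hstack([f(b),f(np.ascontiguousarray(a[:,:,::-1]))]))
```

```text
15.5 [0.53014136 0.03405477 0.0802822 ] [ 5.43954719e-02  9.98519470e-01  7.59279555e-06 -1.99569439e-06] [-0.42429404 -1.22789391 -0.75567688] [-0.01504069  0.00320058 -0.01393441] 0.029319998930959105
```

View pics/cmp.png

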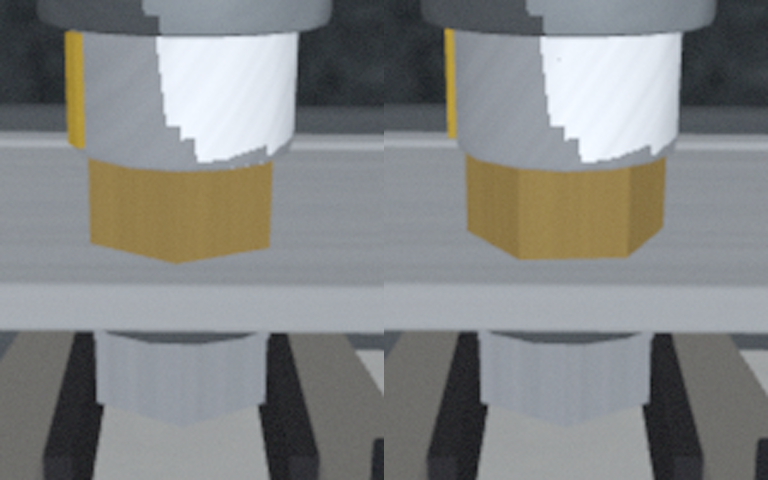

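The head has not moved while the nut has turned on about 25°. It's running up, so I keep holding.

Call:
{"op": "drive_tool", "data": {"plan": [[0,[0,0,0],[0,0,0]],[0,[0,0,0],[0,0,0]],[0,[0,0,0],[0,0,0]],[0,[0,0,0],[0,0,0]],[0,[0,0,0],[0,0,0]],[0,[0,0,0],[0,0,0]],[0,[0,0,0],[0,0,0]],[0,[0,0,0],[0,0,0]],[0,[0,0,0],[0,0,0]],[0,[0,0,0],[0,0,0]],[0,[0,0,0],[0,0,0]],[0,[0,0,0],[0,0,0]]]}}

```text
time: 17.05
tcp_pos: [0.5302, 0.034, 0.0803]
ee_rot: [0.054, 0.999, -0.0, 0.0]
ft_force: [0.0, -0.6, 0.5]
width: 0.0293
```

Call:
{"op": "drive_tool", "data": {"plan": [[0,[0,0,0],[0,0,0]],[0,[0,0,0],[0,0,0]],[0,[0,0,0],[0,0,0]],[0,[0,0,0],[0,0,0]],[0,[0,0,0],[0,0,0]],[0,[0,0,0],[0,0,0]],[0,[0,0,0],[0,0,0]],[0,[0,0,0],[0,0,0]],[0,[0,0,0],[0,0,0]],[0,[0,0,0],[0,0,0]],[0,[0,0,0],[0,0,0]],[0,[0,0,0],[0,0,0]]]}}

```text
time: 18.55
tcp_pos: [0.5301, 0.034, 0.0803]
ee_rot: [0.054, 0.999, -0.0, -0.0]
ft_force: [-0.0, -0.7, 0.9]
width: 0.0292
```

Call:
{"op": "drive_tool", "data": {"plan": [[0,[0,0,0],[0,0,0]],[0,[0,0,0],[0,0,0]],[0,[0,0,0],[0,0,0]],[0,[0,0,0],[0,0,0]],[0,[0,0,0],[0,0,0]],[0,[0,0,0],[0,0,0]],[0,[0,0,0],[0,0,0]],[0,[0,0,0],[0,0,0]],[0,[0,0,0],[0,0,0]],[0,[0,0,0],[0,0,0]],[0,[0,0,0],[0,0,0]],[0,[0,0,0],[0,0,0]]]}}

```text
time: 20.05
tcp_pos: [0.5302, 0.0341, 0.0803]
ee_rot: [0.054, 0.999, 0.0, 0.0]
ft_force: [0.4, -1.0, -0.2]
width: 0.0292
```

Call:
{"op": "drive_tool", "data": {"plan": [[0,[0,0,0],[0,0,0]],[0,[0,0,0],[0,0,0]],[0,[0,0,0],[0,0,0]],[0,[0,0,0],[0,0,0]],[0,[0,0,0],[0,0,0]],[0,[0,0,0],[0,0,0]],[0,[0,0,0],[0,0,0]],[0,[0,0,0],[0,0,0]],[0,[0,0,0],[0,0,0]],[0,[0,0,0],[0,0,0]],[0,[0,0,0],[0,0,0]],[0,[0,0,0],[0,0,0]]]}}

```text
time: 21.55
tcp_pos: [0.5302, 0.034, 0.0803]
ee_rot: [0.054, 0.999, 0.0, 0.0]
ft_force: [-0.2, -1.0, -0.0]
width: 0.0294
```

Call:
{"op": "drive_tool", "data": {"plan": [[0,[0,0,0],[0,0,0]],[0,[0,0,0],[0,0,0]],[0,[0,0,0],[0,0,0]],[0,[0,0,0],[0,0,0]],[0,[0,0,0],[0,0,0]],[0,[0,0,0],[0,0,0]],[0,[0,0,0],[0,0,0]],[0,[0,0,0],[0,0,0]]]}}

```text
time: 22.55
tcp_pos: [0.5302, 0.034, 0.0803]
ee_rot: [0.054, 0.999, 0.0, 0.0]
ft_force: [0.0, -1.6, -0.7]
width: 0.0291
```

Run:
```python
from h import *
s=arm.observe(); print(s["time"],s["tcp_pos"],s["ee_rot"],s["ft_force"],s["ft_torque"],s["width"])
a=arm.get_image("wrist"); cv2.imwrite("pics/g2.png",a[:,:,::-1])
```

```text
22.55 [0.53017324 0.03402866 0.08030694] [5.43965656e-02 9.98519410e-01 8.40955731e-07 4.68007383e-05] [ 0.04999876 -1.63618877 -0.65484021] [ 0.07648755 -0.02122384 -0.00913526] 0.029073312765428495
```

Call:
{"op": "drive_tool", "data": {"plan": [[0,[0,0,0],[0,0,0]],[0,[0,0,0],[0,0,0]],[0,[0,0,0],[0,0,0]],[0,[0,0,0],[0,0,0]],[0,[0,0,0],[0,0,0]],[0,[0,0,0],[0,0,0]],[0,[0,0,0],[0,0,0]],[0,[0,0,0],[0,0,0]],[0,[0,0,0],[0,0,0]],[0,[0,0,0],[0,0,0]],[0,[0,0,0],[0,0,0]],[0,[0,0,0],[0,0,0]]]}}

```text
time: 24.1
tcp_pos: [0.5301, 0.034, 0.0803]
ee_rot: [0.054, 0.999, -0.0, 0.0]
ft_force: [0.3, -1.0, 0.1]
width: 0.0293
```

Run:
```python
from h import *
s=arm.observe(); print(s["time"],s["tcp_pos"],s["ee_rot"],s["ft_force"],s["ft_torque"],s["width"])
a=arm.get_image("wrist"); cv2.imwrite("pics/g3.png",a[:,:,::-1])
b=cv2.imread("pics/g2.png"); f=lambda i:cv2.resize(i[160:360,250:410],None,fx=2.4,fy=2.4,interpolation=cv2.INTER_CUBIC)
a=np.ascontiguousarray(a[:,:,::-1])
print("diff nut",np.abs(a[200:265,280:370].astype(int)-b[200:265,280:370]).mean(),"head",np.abs(a[300:340,290:360].astype(int)-b[300:340,290:360]).mean(),"bg",np.abs(a[100:160].astype(int)-b[100:160]).mean())
cv2.imwrite("pics/cmp2.png",np.hstack([f(b),f(a)]))
for n in ("cup_red_lid","cup_white_lid","orange_vial","spanner"):
    arm.get_image("top"); print(n,[(np.round(d["pixel"]).tolist(),round(d["p"],2)) for d in arm.look_for(n,"top")][:3])
```

```text
24.1 [0.53014845 0.0340349  0.08027333] [ 5.43973073e-02  9.98519370e-01 -6.36895371e-06  5.73160065e-06] [ 0.27605128 -0.9719526   0.11965572] [ 0.12752478 -0.01770052 -0.00834506] 0.029347904459715548
diff nut 1.3627350427350426 head 1.3726190476190476 bg 2.1589583333333335
cup_red_lid [([460.0, 241.0], 0.93)]
cup_white_lid [([183.0, 221.0], 0.73)]
orange_vial [([162.0, 308.0], 0.76)]
spanner [([446.0, 311.0], 0.85)]
```

View pics/cmp2.png

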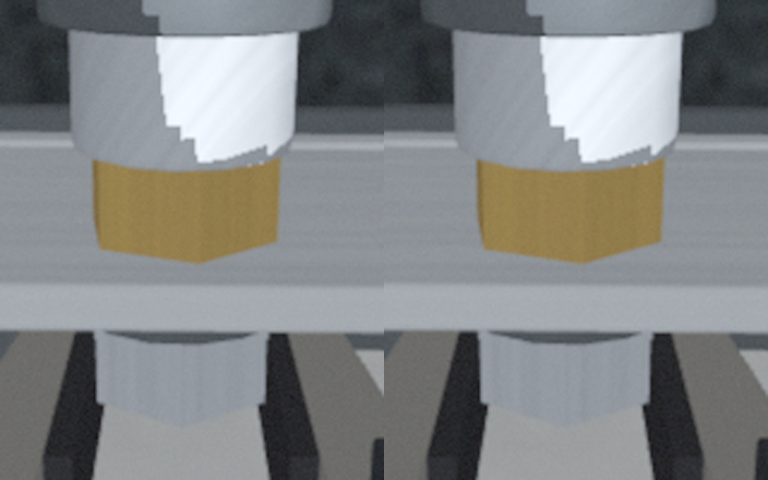

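Between 22.6 s and 24.1 s neither the nut nor the head turned, with the difference at noise level. The nut is at its stop and the grip still holds, so I hand in.

```bash
python3 -c "
from bench import arm
print(arm.job_done()); s=arm.observe(); print(s['time'],s['width'])"
```

```text
the job is handed in; nothing more can be done
None
the job is handed in; nothing more can be done
```

I gripped the driven bolt's head (the right-hand bolt, in line with the blue runner) across its flats at 58 N. I held it from about 10.6 s until I handed in at about 24 s, still gripping.

- **Head and nut:** in the pictures the head stayed still throughout. The nut turned on and had stopped by 22.6–24.1 s (picture difference at noise level), so I take it to be tight at its stop. The opening stayed at about 29 mm and the tool did not shift.
- **Bystanders:** the top camera found the red-lid cup, white-lid cup and spanner within 2 px of where they started. The vial has no starting reading from the network to compare with. Nothing of the arm went near it.
- **Disagreements:** the wrist camera read about 4 mm off the top camera. I put this down to a small camera pitch error and chose a position that suited both. The wrist moment read only about 0.1 N m, not the expected 0.35 N m, so "tight" rests on the nut having stopped.

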